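# Set a coffee grinder three clicks coarser and hold the setting for the lock screw

## Task

The burrs of the coffee grinder have just been cleaned and the grind must be set coarser. Take the red knob of its adjusting lever between the fingers from above, gently because the knob is brittle, and draw the lever exactly three clicks from where it stands toward the large dots (anticlockwise seen from above), counting the clicks you feel as the pawl drops behind the ratchet teeth. Stop on the third click, the pawl fully down behind its tooth, and finish still holding the knob there, so that a colleague can tighten the lock screw; leave the cup, the hopper and the bean tin undisturbed.

Things in the scene. Friction and masses are not known exactly. Their poses are not given: they have to be found in the camera images.
- knob_centre (a point): Centre of the red knob, an upright cylinder 22 mm across, 40 mm tall, on the end of the grinder's lever, 206 mm above the worktop, 115 mm from the collar's axis. The 10 mm steel arm under it has its top 26 mm below this point; keep fingertips above it. The knob is brittle: finger forces on it (both pads and push added) above 40 N crack it, so pinch with 6 to 12 N a finger. It does not spin on the arm.
- collar_axis (a point): Point on the upright axis that the lever turns about, on the grinder's aluminium deck, 160 mm up. Its -x points out of the grinder's front (cup side). The lever swings over the front, from 42 degrees left of -x (fine, small dots) to 42 degrees right (coarse, large dots), as the robot sees it. Coarser = anticlockwise from above. The collar's rim is 43 mm in radius, 190 mm high.
- pawl_nose (a point): Nose of the sprung steel pawl at the left of the toothed collar, 168 mm up. It rides 5 mm outward over each tooth and clicks back in: one click each 12 degrees (24 mm of the knob's arc). At the knob the push needed grows over a tooth to 5 to 8 N, falls at once by 4 N or more at the click (the lever even tugs forward a little), then builds again. The pawl is fully down from the notch to 5 degrees past it.
- grinder: White coffee grinder, fixed, 200 x 136 mm, deck 160 mm high; origin under the collar's axis at worktop level, -x to its front. The lever starts at rest in one of its four finest notches, with at least four clicks ahead. A light spring draws it toward fine and holds it against the last tooth passed: ratchet, it cannot go back. All round the knob is clear.
- cup_centre (a point): Centre (half-way up, 33 mm) of the loose white cup on the grinder's base under the spout, 82 mm across. To be left alone.
- hopper: The grinder's smoky clear bean hopper, loose, taken off and stood upside down on the blue cutting board: 130 mm diameter, 130 mm tall; origin at the centre of its lower edge. To be left alone.
- beans_tin: Green coffee tin, loose, 124 x 113 x 127 mm, at the left behind the cutting board; origin at the centre of its underside. To be left alone.

How it is judged:
By the outcome, as a careful person would: the job done as asked, in the order asked, and still so for the second after the job is handed in, while the arm keeps its last pose, push and grip.
It also fails if it takes over 46 s, if anything falls off the work surface, if the arm or the gripper's body presses on something with over 40 N, if the wrist force passes 120 N, or if a joint passes its speed limit or range.

## Robot

A 6-joint arm with a two-finger parallel gripper is mounted at the origin on a cart in front of the work surface, level with it; the furniture and walls round the work are solid. World frame = base frame: x ahead of the robot, y to its left, z up, the work surface at z = 0. Lengths are in mm, angles in rad, forces in N, time in s.
With the tool pointing down it reaches from about 400 to 925 mm from the base axis. Payload 12.5 kg.
Tool frame: the origin (TCP) lies on the centre line of the jaws, within the pads' length; the fingertips stand 19 mm ahead of it and the grasp point (between the pads) is the TCP; z points along the fingers, y is the line along which they close (so a half turn about z gives the same grasp; the last joint's range is limited). The gripper opens to 95 mm and grips with 3 to 60 N. Pads are 20 mm wide; open, the fingers measure 119 mm over their backs; the gripper's body (75 mm by 180 mm) begins 59 mm behind the grasp point.
Start: joints at [-1.314, 0.491, 1.559, -0, 1.092, -0.106], TCP at [221.831, -584.325, 233.661] pointing down, gripper open.
Joint ranges: [-3.1, 3.1], [-0.84, 2.19], [0.05, 2.79], [-1.13, 4.28], [0.06, 2.93], [-2.69, 2.69]. Speed limits (rad/s): [2.22, 2.22, 2.79, 3.14, 3.14, 3.14].

## Interface

Orientations are given as [roll, pitch, yaw] about the fixed x, y, z axes, in that order (R = Rz(yaw) Ry(pitch) Rx(roll)).
In Python, from cell import state, read_camera, job_done gives the robot as it stands.
- The arm moves only by the tool arm_command, never from a script. Its argument "deltas" is a list of rows, each an object of numbers: "dx", "dy", "dz": the shift along the world's x, y, z in m; "yaw": the turn about the world's z in degrees. In form: [{"dx": .., "dy": .., "dz": .., "yaw": ..}, ...]. A call has 1 to 20 rows; each row shifts and turns the commanded pose from where the row before left it; what a row does not reach is not made up. A row lasts 1/10 s, in which the tool goes at most 50 mm and 8.59 degrees, less where a joint would pass 70% of its speed; a pose out of reach is approached as far as the arm can. A call with a gripper value outside its range is refused whole. "gripper" is the finger opening in m, from 0 to 0.0951, set as the call begins (left out, the last holds). The fingers move at their own pace and stop on an object; the grip force is fixed at half the most. Time passes only in rows, so rows that do not move let the fingers close. It gives the time, the measured TCP pose, the force, the opening and the grip force at its end, in the units of the state.
- state(): the state, without advancing time (a new reading comes with each control period).
- read_camera(name): name is "side" or "top"; returns a dict with "color" (480x640x3 uint8, red, green, blue), "range_z" (480x640 float32, mm along the optical axis (not along the pixel's ray), 0 where there is no reading), "fx", "fy", "cx", "cy" (pixels), "extrinsics" (4x4, takes a point from camera to world coordinates). Camera axes: x right, y up, looking along -z (the intrinsics and any distortion apply to the point x, -y, -z); pixel columns grow to the right and rows downward; lengths in mm; the calibration is good to about 2 mm. A picture is of the moment at which its call begins.
- job_done(): hands the job in; it is judged then, once.
The state is a dict: "t": time; "joints": joint angles; "qvel": joint speeds; "tau": joint torques, N m; "eef_pos": TCP position; "tcp_rot": TCP orientation; "ft_force": force on the tool from outside, world axes, zero at the start; "moment": the same for the moment, N m; "opening": opening from 0.0 (shut) to 1.0 (fully open); "grip_force": force on a finger pad.
Only numpy, scipy, OpenCV 4.12 (cv2) and the standard library are available. Lean on these libraries where they do the work, as an engineer would, in place of code of your own. Each camera call takes 0.05 s, during which the arm holds its last target. There are 200 camera calls.

## Working session

There is one attempt and no reset: what is moved stays moved. The work goes in short steps, Python scripts to look and compute and a tool call to move; the robot and the scene stay as the last step left them, time stands still between calls to the robot, and variables do not carry over. Pictures are saved under pics/ and viewed, at most 10 in all, crops included, and the job is handed in when it is done.

Besides the shell and the picture viewer there is one more tool, called by a JSON object that holds its "api" and its "payload". arm_command: Moves the arm, as the interface text tells. Its arguments: {"type":"object","properties":{"deltas":{"type":"array"},"gripper":{"type":"number"}},"required":["deltas"]}

```bash
mkdir -p pics
cat > h.py <<'E'
import numpy as np, cv2
from cell import state, read_camera, job_done
def pt(c,u,v,z=None):
    E=c["extrinsics"]; r=np.array([(u-c["cx"])/c["fx"],-(v-c["cy"])/c["fy"],-1.0])
    if z is None: return E[:3,:3]@(r*np.median([d for d in c["range_z"][int(v)-1:int(v)+2,int(u)-1:int(u)+2].ravel() if d>0]))+E[:3,3]
    d=E[:3,:3]@r; return E[:3,3]+d*(z-E[2,3])/d[2]
def save(c,n): cv2.imwrite("pics/"+n,c["color"][:,:,::-1])
E
python3 - <<'E'
from h import *
for n in("top","side"):
    c=read_camera(n); save(c,n+"0.png"); np.savez(n+"0.npz",**{k:v for k,v in c.items()})
    print(n,c["extrinsics"].round(2).tolist(),c["fx"],[k for k in c])
    a=c["color"].astype(int); m=(a[...,0]>120)&(a[...,1]<70)&(a[...,2]<70)
    k,l,s,ce=cv2.connectedComponentsWithStats(m.astype(np.uint8))
    for i in range(1,k):
        if s[i,4]>25: print(s[i],ce[i].round(1),pt(c,*ce[i]).round(1))
print(state())
E
```

```text
top [[0.01, 1.0, -0.06, 429.2], [-1.0, 0.01, -0.01, 231.59], [-0.01, 0.06, 1.0, 977.49], [0.0, 0.0, 0.0, 1.0]] 440.54774761232284 ['color', 'range_z', 'fx', 'fy', 'cx', 'cy', 'extrinsics']
[403 223  14  12 131] [409.8 228.8] [495.   93.4 225.6]
side [[-1.0, 0.01, 0.0, 509.18], [0.0, -0.51, 0.86, 993.97], [0.01, 0.86, 0.51, 590.14], [0.0, 0.0, 0.0, 1.0]] 554.644595326934 ['color', 'range_z', 'fx', 'fy', 'cx', 'cy', 'extrinsics']
[189 111   9  30 110] [193.8 124.2] [733.2 -13.5 245.1]
[161 144  39  45 948] [180.5 165.7] [752.8  45.3 186.1]
[315 155  13  24 260] [321.  166.3] [495.2 104.5 212.1]
[230 340  15   9  42] [235.7 344. ] [613.4 413.   80.4]
{'t': 0.1, 'joints': array([-1.31361668e+00,  4.91486903e-01,  1.55938852e+00, -2.71182744e-05,
        1.09171359e+00, -1.05602496e-01]), 'qvel': array([ 0.00034426, -0.00106713, -0.00144213,  0.00208606,  0.00129418,
       -0.00160047]), 'tau': array([ 3.17369915e-03, -6.13623333e+01, -2.58607292e+01,  6.94214297e-02,
        4.70095896e-02, -3.94659060e-05]), 'eef_pos': array([ 221.76069544, -584.12037505,  233.12786561]), 'tcp_rot': array([-3.14059932e+00, -8.11030843e-05,  3.62794612e-01]), 'ft_force': array([ 0.5703484 ,  0.63254162, -0.14625445]), 'moment': array([-0.01145206, -0.01640303,  0.00773681]), 'grip_force': 0.0, 'opening': 0.9995757700837684}
```

View pics/top0.png

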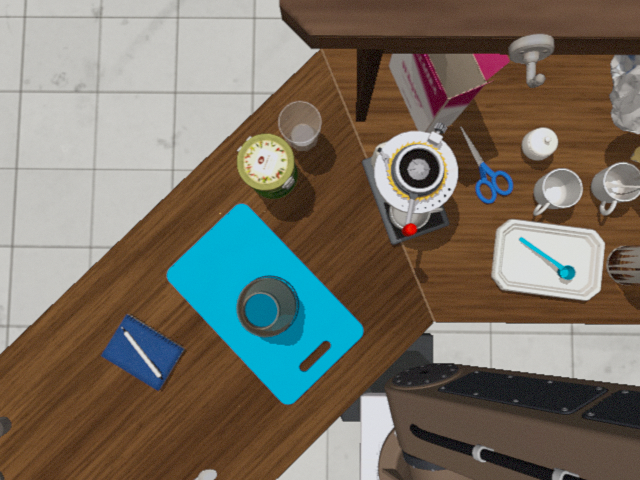

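View pics/side0.png

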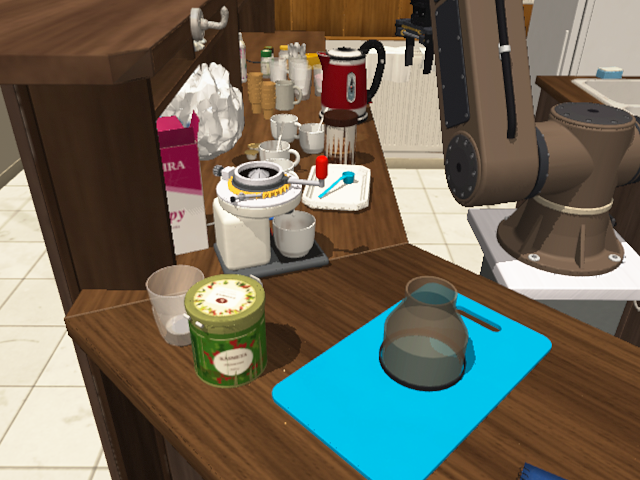

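The top view shows the knob at about (410,229), the collar at about (418,170) and the cup under the arm. I'll enlarge the grinder.

Run:
```python
from h import *
c=dict(np.load("top0.npz")); im=c["color"][115:255,350:480,::-1]
cv2.imwrite("pics/crop1.png",cv2.resize(im,None,fx=4.2,fy=4.2,interpolation=cv2.INTER_CUBIC))
s=dict(np.load("side0.npz"))
print(pt(c,409.8,228.8,226),pt(s,321,166.3,206))
```

```text
[494.92839657  93.41603808 226.        ] [495.07726134  89.95269631 206.        ]
```

View pics/crop1.png

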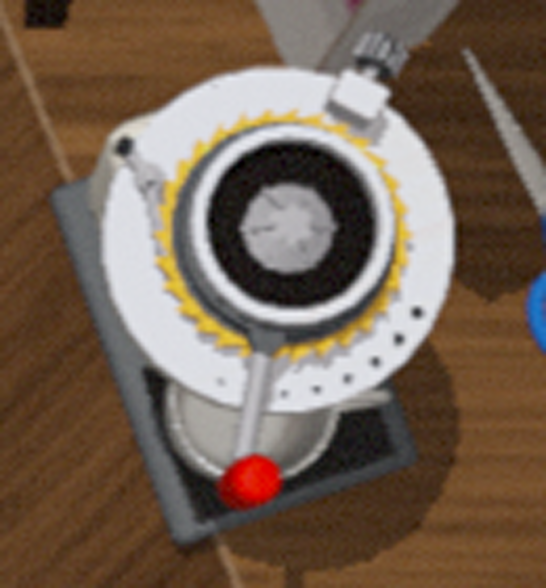

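Run:
```python
from h import *
c=dict(np.load("top0.npz"))
f=lambda x,y,z: pt(c,350+(x+.5)/4.2-.5,115+(y+.5)/4.2-.5,z)
A=f(291,224.5,190);B=f(286,235,170);K=f(256,480,226)
s=dict(np.load("side0.npz"));S=pt(s,321,166.3,206)
# side: red blob centroid is front surface at ~11mm toward camera
print(A,B,K,S)
for k in(K,S): print(np.hypot(*(k-A)[:2]),np.degrees(np.arctan2(*(k-A)[1::-1])))
# front direction: deck disc; base edges
p=f(55,195,12);q=f(180,540,12);print("base edge dir",np.degrees(np.arctan2(*(q-p)[1::-1])))
```

```text
[608.23207702  70.26658612 190.        ] [608.07917908  68.37864359 170.        ] [494.76183609  92.10106789 226.        ] [495.07726134  89.95269631 206.        ]
115.55189384503191 169.10800583631283
114.8544959761351 170.13074690493553
base edge dir -160.00708153701564
```

Run:
```python
from h import *
s=dict(np.load("side0.npz"));v,u=np.mgrid[0:480,0:640];d=s["range_z"];E=s["extrinsics"]
P=np.stack([(u-s["cx"])/s["fx"]*d,-(v-s["cy"])/s["fy"]*d,-d],-1)@E[:3,:3].T+E[:3,3]
P[d==0]=np.nan
for y in range(-700,150,50):
    print(y,[int(np.nanmax(np.append(P[...,2][(P[...,1]>y)&(P[...,1]<y+50)&(P[...,0]>x)&(P[...,0]<x+50)],0))) for x in range(150,800,50)])
print(P[80,345])
```

```text
-700 [0, 335, 335, 5, 4, 0, 0, 0, 3, 1, 3, 333, 362]
-650 [0, 336, 336, 4, 4, 0, 0, 0, 68, 68, 3, 3, 309]
-600 [0, 395, 394, 4, 3, 0, 111, 67, 69, 69, 4, 3, 309]
-550 [296, 397, 0, 3, 3, 0, 79, 68, 40, 0, 21, 190, 309]
-500 [0, 335, 0, 3, 3, 140, 139, 69, 3, 0, 22, 404, 316]
-450 [0, 0, 0, 3, 140, 140, 140, 5, 108, 75, 22, 409, 317]
-400 [0, 0, 0, 3, 138, 139, 140, 57, 69, 70, 0, 416, 326]
-350 [0, 0, 0, 3, 27, 28, 26, 53, 67, 69, 0, 422, 327]
-300 [0, 0, 0, 2, 29, 38, 13, 27, 69, 68, 0, 430, 354]
-250 [0, 0, 0, 3, 28, 35, 31, 58, 69, 0, 73, 436, 309]
-200 [0, 0, 0, 3, 26, 14, 20, 27, 0, 0, 0, 440, 440]
-150 [0, 0, 452, 3, 27, 27, 29, 27, 1, 0, 0, 440, 440]
-100 [0, 0, 458, 3, 4, 3, 3, 2, 7, 7, 0, 441, 441]
-50 [464, 466, 465, 3, 4, 3, 3, 2, 18, 0, 451, 447, 441]
0 [467, 467, 466, 3, 4, 3, 20, 162, 192, 192, 182, 441, 440]
50 [389, 377, 252, 3, 3, 3, 227, 227, 193, 192, 182, 440, 440]
100 [297, 283, 3, 4, 3, 4, 226, 222, 192, 192, 172, 440, 440]
[ 411.75583716 -738.86258002  142.02707468]
```

{"api": "arm_command", "payload": {"deltas": [{"dz": 0.034,"dx": 0.006,"dy": 0.02},{"dz": 0.033,"dx": 0.01,"dy": 0.03,"yaw": -1},{"dx": 0.014,"dy": 0.035,"yaw": -2},{"dx": 0.014,"dy": 0.035,"yaw": -2},{"dx": 0.014,"dy": 0.035,"yaw": -2},{"dx": 0.014,"dy": 0.035,"yaw": -2},{"dx": 0.014,"dy": 0.035,"yaw": -2},{"dx": 0.014,"dy": 0.035,"yaw": -2},{"dx": 0.014,"dy": 0.035,"yaw": -2},{"dx": 0.014,"dy": 0.035,"yaw": -2},{"dx": 0.014,"dy": 0.035,"yaw": -2},{"dx": 0.014,"dy": 0.035,"yaw": -2},{"dx": 0.014,"dy": 0.035,"yaw": -2},{"dx": 0.014,"dy": 0.035,"yaw": -2},{"dx": 0.014,"dy": 0.035,"yaw": -2},{"dx": 0.014,"dy": 0.035,"yaw": -2},{"dx": 0.014,"dy": 0.035,"yaw": -2},{"dx": 0.014,"dy": 0.035,"yaw": -2},{"dx": 0.014,"dy": 0.035},{"dx": 0.014,"dy": 0.035}], "gripper": 0.06}}

```text
$.deltas[0]: bad value
```

{"api": "arm_command", "payload": {"deltas": [{"dx": 0.006,"dy": 0.02,"dz": 0.034,"yaw": 0},{"dx": 0.01,"dy": 0.03,"dz": 0.033,"yaw": -1}], "gripper": 0.06}}

```text
t: 0.3
eef_pos: [237.4, -534.3, 300.1]
tcp_rot: [-3.139, 0.0, 0.344]
ft_force: [0.5, 0.1, 0.5]
opening: 0.883
grip_force: 0.0
```

{"api": "arm_command", "payload": {"deltas": [{"dx": 0.014,"dy": 0.034,"dz": 0,"yaw": -2},{"dx": 0.014,"dy": 0.034,"dz": 0,"yaw": -2},{"dx": 0.014,"dy": 0.034,"dz": 0,"yaw": -2},{"dx": 0.014,"dy": 0.034,"dz": 0,"yaw": -2},{"dx": 0.014,"dy": 0.034,"dz": 0,"yaw": -2},{"dx": 0.014,"dy": 0.034,"dz": 0,"yaw": -2},{"dx": 0.014,"dy": 0.034,"dz": 0,"yaw": -2},{"dx": 0.014,"dy": 0.034,"dz": 0,"yaw": -2},{"dx": 0.014,"dy": 0.034,"dz": 0,"yaw": -2},{"dx": 0.014,"dy": 0.034,"dz": 0,"yaw": -2},{"dx": 0.014,"dy": 0.034,"dz": 0,"yaw": -2},{"dx": 0.014,"dy": 0.034,"dz": 0,"yaw": -2},{"dx": 0.014,"dy": 0.034,"dz": 0,"yaw": -2},{"dx": 0.014,"dy": 0.034,"dz": 0,"yaw": -2},{"dx": 0.014,"dy": 0.034,"dz": 0,"yaw": -2},{"dx": 0.014,"dy": 0.034,"dz": 0,"yaw": 0},{"dx": 0.014,"dy": 0.034,"dz": 0,"yaw": 0},{"dx": 0.014,"dy": 0.034,"dz": 0,"yaw": 0},{"dx": 0.006,"dy": 0.013,"dz": 0,"yaw": 0},{"dx": 0,"dy": 0,"dz": 0,"yaw": 0}]}}

```text
t: 2.3
eef_pos: [496.0, 91.8, 300.2]
tcp_rot: [3.141, 0.001, -0.176]
ft_force: [-0.4, -0.3, -0.4]
opening: 0.634
grip_force: 0.0
```

Run:
```python
from h import *
c=read_camera("side"); save(c,"side1.png"); np.savez("side1.npz",**c)
cv2.imwrite("pics/crop2.png",cv2.resize(c["color"][70:270,200:440,::-1],None,fx=3,fy=3,interpolation=cv2.INTER_CUBIC))
print(state())
```

```text
{'t': 2.35, 'joints': array([ 5.01153522e-02,  2.49927653e-01,  1.75546536e+00, -3.72930382e-04,
        1.13722393e+00,  1.79783921e+00]), 'qvel': array([-0.03176194, -0.01575794,  0.01374248, -0.00261208, -0.00085384,
       -0.00768751]), 'tau': array([  1.58632893, -44.59253311, -27.37585545,   0.10590048,
        -0.11179303,   0.19167099]), 'eef_pos': array([495.59881009,  90.75508189, 300.2597022 ]), 'tcp_rot': array([ 3.14103250e+00,  9.21877910e-04, -1.76770941e-01]), 'ft_force': array([-0.48378355, -0.90211677,  0.00112074]), 'moment': array([-0.04101893,  0.01594832, -0.00385224]), 'grip_force': 0.0, 'opening': 0.6313331631021918}
```

View pics/crop2.png

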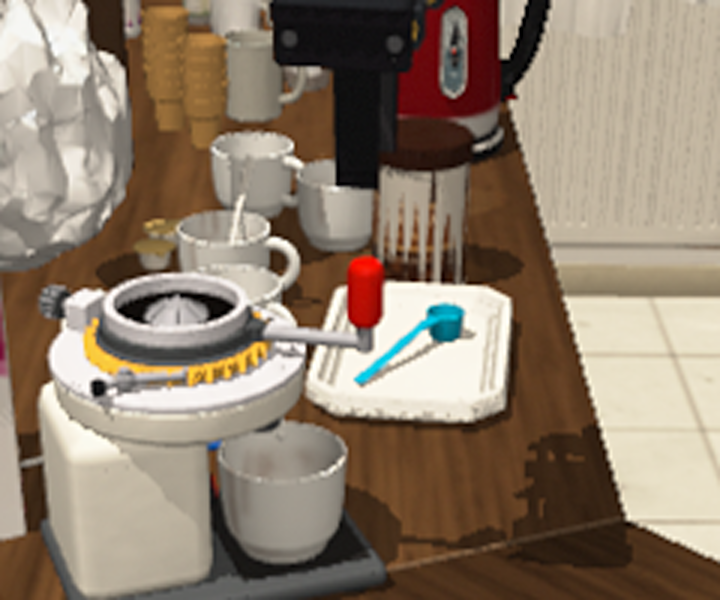

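The near finger hangs in line with the knob (crop 356 against 365, which the tool's yaw accounts for). I'll descend to z ≈ 207 and narrow the opening.

{"api": "arm_command", "payload": {"deltas": [{"dx": -0.0005,"dy": 0,"dz": -0.02,"yaw": 0},{"dx": 0,"dy": 0,"dz": -0.02,"yaw": 0},{"dx": 0,"dy": 0,"dz": -0.02,"yaw": 0},{"dx": 0,"dy": 0,"dz": -0.018,"yaw": 0},{"dx": 0,"dy": 0,"dz": -0.015,"yaw": 0},{"dx": 0,"dy": 0,"dz": 0,"yaw": 0},{"dx": 0,"dy": 0,"dz": 0,"yaw": 0}]}}

```text
t: 3.05
eef_pos: [495.3, 89.7, 208.1]
tcp_rot: [3.141, 0.0, -0.179]
ft_force: [0.6, -1.1, 0.3]
opening: 0.633
grip_force: 0.0
```

{"api": "arm_command", "payload": {"deltas": [{"dx": 0,"dy": 0,"dz": 0,"yaw": 0},{"dx": 0,"dy": 0,"dz": 0,"yaw": 0},{"dx": 0,"dy": 0,"dz": 0,"yaw": 0},{"dx": 0,"dy": 0,"dz": 0,"yaw": 0},{"dx": 0,"dy": 0,"dz": 0,"yaw": 0},{"dx": 0,"dy": 0,"dz": 0,"yaw": 0}], "gripper": 0.027}}

```text
t: 3.65
eef_pos: [495.3, 90.7, 207.7]
tcp_rot: [3.142, -0.0, -0.178]
ft_force: [-0.4, 0.2, -0.1]
opening: 0.29
grip_force: 0.0
```

{"api": "arm_command", "payload": {"deltas": [{"dx": 0,"dy": 0,"dz": 0,"yaw": 0},{"dx": 0,"dy": 0,"dz": 0,"yaw": 0},{"dx": 0,"dy": 0,"dz": 0,"yaw": 0}], "gripper": 0.023}}

```text
t: 3.95
eef_pos: [495.3, 91.0, 207.7]
tcp_rot: [-3.141, 0.0, -0.178]
ft_force: [-0.3, 4.0, 0.3]
opening: 0.242
grip_force: 2.3
```

{"api": "arm_command", "payload": {"deltas": [{"dx": 0,"dy": 0,"dz": 0,"yaw": 0},{"dx": 0,"dy": 0,"dz": 0,"yaw": 0},{"dx": 0,"dy": 0,"dz": 0,"yaw": 0}], "gripper": 0.022}}

```text
t: 4.25
eef_pos: [495.2, 90.8, 207.7]
tcp_rot: [-3.142, 0.0, -0.178]
ft_force: [-0.5, 5.5, 0.6]
opening: 0.231
grip_force: 2.3
```

{"api": "arm_command", "payload": {"deltas": [{"dx": 0,"dy": 0.001,"dz": 0,"yaw": 0},{"dx": 0,"dy": 0,"dz": 0,"yaw": 0},{"dx": 0,"dy": 0,"dz": 0,"yaw": 0}]}}

```text
t: 4.55
eef_pos: [495.4, 91.7, 207.7]
tcp_rot: [3.142, -0.0, -0.178]
ft_force: [1.0, 3.2, 0.2]
opening: 0.229
grip_force: 2.0
```

{"api": "arm_command", "payload": {"deltas": [{"dx": 0,"dy": 0.001,"dz": 0,"yaw": 0},{"dx": 0,"dy": 0,"dz": 0,"yaw": 0},{"dx": 0,"dy": 0,"dz": 0,"yaw": 0}]}}

```text
t: 4.85
eef_pos: [495.4, 92.5, 207.7]
tcp_rot: [3.141, -0.0, -0.178]
ft_force: [0.3, -0.1, -0.2]
opening: 0.232
grip_force: 0.4
```

{"api": "arm_command", "payload": {"deltas": [{"dx": 0,"dy": 0,"dz": 0,"yaw": 0},{"dx": 0,"dy": 0,"dz": 0,"yaw": 0},{"dx": 0,"dy": 0,"dz": 0,"yaw": 0}], "gripper": 0.0215}}

```text
t: 5.15
eef_pos: [495.4, 92.6, 207.7]
tcp_rot: [3.141, -0.0, -0.178]
ft_force: [1.5, 0.4, 0.4]
opening: 0.227
grip_force: 9.0
```

{"api": "arm_command", "payload": {"deltas": [{"dx": -0.0007,"dy": -0.004,"dz": 0,"yaw": 2},{"dx": 0,"dy": 0,"dz": 0,"yaw": 0},{"dx": 0,"dy": 0,"dz": 0,"yaw": 0}]}}

```text
t: 5.45
eef_pos: [494.8, 88.8, 207.7]
tcp_rot: [-3.141, -0.0, -0.144]
ft_force: [2.1, 3.5, -1.4]
opening: 0.228
grip_force: 9.0
```

{"api": "arm_command", "payload": {"deltas": [{"dx": -0.0006,"dy": -0.004,"dz": 0,"yaw": 2},{"dx": 0,"dy": 0,"dz": 0,"yaw": 0},{"dx": 0,"dy": 0,"dz": 0,"yaw": 0}]}}

```text
t: 5.75
eef_pos: [494.2, 84.9, 207.7]
tcp_rot: [-3.141, -0.0, -0.109]
ft_force: [2.6, 3.5, -1.9]
opening: 0.228
grip_force: 9.0
```

{"api": "arm_command", "payload": {"deltas": [{"dx": -0.0004,"dy": -0.004,"dz": 0,"yaw": 2},{"dx": 0,"dy": 0,"dz": 0,"yaw": 0},{"dx": 0,"dy": 0,"dz": 0,"yaw": 0}]}}

```text
t: 6.05
eef_pos: [493.9, 80.9, 207.7]
tcp_rot: [-3.141, -0.0, -0.074]
ft_force: [2.9, 5.1, -1.8]
opening: 0.226
grip_force: 9.0
```

{"api": "arm_command", "payload": {"deltas": [{"dx": -0.0001,"dy": -0.004,"dz": 0,"yaw": 2},{"dx": 0,"dy": 0,"dz": 0,"yaw": 0},{"dx": 0,"dy": 0,"dz": 0,"yaw": 0}]}}

```text
t: 6.35
eef_pos: [493.7, 77.0, 207.7]
tcp_rot: [-3.141, -0.0, -0.039]
ft_force: [3.4, 5.1, -1.1]
opening: 0.226
grip_force: 9.0
```

{"api": "arm_command", "payload": {"deltas": [{"dx": 0,"dy": -0.004,"dz": 0,"yaw": 2},{"dx": 0,"dy": 0,"dz": 0,"yaw": 0},{"dx": 0,"dy": 0,"dz": 0,"yaw": 0}]}}

```text
t: 6.65
eef_pos: [493.5, 71.5, 207.6]
tcp_rot: [3.139, 0.0, -0.004]
ft_force: [1.4, -11.2, -0.9]
opening: 0.229
grip_force: 10.0
```

{"api": "arm_command", "payload": {"deltas": [{"dx": 0,"dy": -0.002,"dz": 0,"yaw": 1},{"dx": 0,"dy": 0,"dz": 0,"yaw": 0},{"dx": 0,"dy": 0,"dz": 0,"yaw": 0}]}}

```text
t: 6.95
eef_pos: [493.5, 70.0, 207.6]
tcp_rot: [3.14, 0.0, 0.013]
ft_force: [1.6, -6.1, -0.2]
opening: 0.225
grip_force: 9.4
```

{"api": "arm_command", "payload": {"deltas": [{"dx": 0,"dy": -0.002,"dz": 0,"yaw": 1},{"dx": 0,"dy": 0,"dz": 0,"yaw": 0},{"dx": 0,"dy": 0,"dz": 0,"yaw": 0}]}}

```text
t: 7.25
eef_pos: [493.6, 68.7, 207.7]
tcp_rot: [3.142, -0.0, 0.031]
ft_force: [2.4, 0.2, -0.1]
opening: 0.228
grip_force: 9.0
```

{"api": "arm_command", "payload": {"deltas": [{"dx": 0,"dy": -0.002,"dz": 0,"yaw": 1},{"dx": 0,"dy": 0,"dz": 0,"yaw": 0},{"dx": 0,"dy": 0,"dz": 0,"yaw": 0}]}}

```text
t: 7.55
eef_pos: [493.6, 66.9, 207.7]
tcp_rot: [-3.141, -0.0, 0.048]
ft_force: [3.2, 3.6, -1.3]
opening: 0.224
grip_force: 8.9
```

{"api": "arm_command", "payload": {"deltas": [{"dx": 0,"dy": -0.002,"dz": 0,"yaw": 1},{"dx": 0,"dy": 0,"dz": 0,"yaw": 0},{"dx": 0,"dy": 0,"dz": 0,"yaw": 0}]}}

```text
t: 7.85
eef_pos: [493.8, 64.9, 207.7]
tcp_rot: [-3.141, -0.001, 0.066]
ft_force: [3.9, 4.3, -2.0]
opening: 0.229
grip_force: 8.9
```

{"api": "arm_command", "payload": {"deltas": [{"dx": 0.0008,"dy": -0.004,"dz": 0,"yaw": 2},{"dx": 0,"dy": 0,"dz": 0,"yaw": 0},{"dx": 0,"dy": 0,"dz": 0,"yaw": 0}]}}

```text
t: 8.15
eef_pos: [494.1, 60.9, 207.7]
tcp_rot: [-3.141, 0.001, 0.101]
ft_force: [1.3, 3.8, 1.2]
opening: 0.228
grip_force: 9.0
```

{"api": "arm_command", "payload": {"deltas": [{"dx": 0.0006,"dy": -0.004,"dz": 0,"yaw": 2},{"dx": 0,"dy": 0,"dz": 0,"yaw": 0},{"dx": 0,"dy": 0,"dz": 0,"yaw": 0}]}}

```text
t: 8.45
eef_pos: [494.6, 57.0, 207.6]
tcp_rot: [-3.141, 0.001, 0.136]
ft_force: [-0.4, 5.6, 0.8]
opening: 0.223
grip_force: 9.0
```

{"api": "arm_command", "payload": {"deltas": [{"dx": 0.0005,"dy": -0.004,"dz": 0,"yaw": 2},{"dx": 0,"dy": 0,"dz": 0,"yaw": 0},{"dx": 0,"dy": 0,"dz": 0,"yaw": 0}]}}

```text
t: 8.75
eef_pos: [495.1, 53.1, 207.6]
tcp_rot: [-3.141, 0.001, 0.171]
ft_force: [1.1, 5.8, 0.8]
opening: 0.224
grip_force: 9.0
```

{"api": "arm_command", "payload": {"deltas": [{"dx": 0.0003,"dy": -0.002,"dz": 0,"yaw": 1},{"dx": 0,"dy": 0,"dz": 0,"yaw": 0},{"dx": 0,"dy": 0,"dz": 0,"yaw": 0}]}}

```text
t: 9.05
eef_pos: [495.4, 51.1, 207.6]
tcp_rot: [-3.141, 0.0, 0.188]
ft_force: [1.4, 6.9, 1.0]
opening: 0.229
grip_force: 9.0
```

{"api": "arm_command", "payload": {"deltas": [{"dx": 0.0004,"dy": -0.002,"dz": 0,"yaw": 1},{"dx": 0,"dy": 0,"dz": 0,"yaw": 0},{"dx": 0,"dy": 0,"dz": 0,"yaw": 0}]}}

```text
t: 9.35
eef_pos: [495.8, 48.9, 207.6]
tcp_rot: [-3.141, 0.001, 0.205]
ft_force: [0.3, 5.3, 0.3]
opening: 0.228
grip_force: 9.0
```

{"api": "arm_command", "payload": {"deltas": [{"dx": 0.0004,"dy": -0.002,"dz": 0,"yaw": 1},{"dx": 0,"dy": 0,"dz": 0,"yaw": 0},{"dx": 0,"dy": 0,"dz": 0,"yaw": 0}]}}

```text
t: 9.65
eef_pos: [496.5, 46.0, 207.7]
tcp_rot: [3.14, 0.0, 0.223]
ft_force: [1.2, -5.2, 0.1]
opening: 0.228
grip_force: 9.3
```

{"api": "arm_command", "payload": {"deltas": [{"dx": 0.0004,"dy": -0.002,"dz": 0,"yaw": 1},{"dx": 0,"dy": 0,"dz": 0,"yaw": 0},{"dx": 0,"dy": 0,"dz": 0,"yaw": 0}]}}

```text
t: 9.95
eef_pos: [496.8, 44.7, 207.6]
tcp_rot: [-3.141, 0.0, 0.24]
ft_force: [-0.1, 1.7, 1.2]
opening: 0.227
grip_force: 9.0
```

{"api": "arm_command", "payload": {"deltas": [{"dx": 0.0005,"dy": -0.002,"dz": 0,"yaw": 1},{"dx": 0,"dy": 0,"dz": 0,"yaw": 0},{"dx": 0,"dy": 0,"dz": 0,"yaw": 0}]}}

```text
t: 10.25
eef_pos: [497.3, 42.9, 207.6]
tcp_rot: [-3.141, 0.0, 0.258]
ft_force: [-1.3, 4.7, 1.3]
opening: 0.228
grip_force: 9.0
```

{"api": "arm_command", "payload": {"deltas": [{"dx": 0.001,"dy": -0.0039,"dz": 0,"yaw": 2},{"dx": 0,"dy": 0,"dz": 0,"yaw": 0},{"dx": 0,"dy": 0,"dz": 0,"yaw": 0}]}}

```text
t: 10.55
eef_pos: [498.4, 38.9, 207.7]
tcp_rot: [-3.141, 0.0, 0.293]
ft_force: [-1.5, 4.0, 1.3]
opening: 0.231
grip_force: 9.0
```

{"api": "arm_command", "payload": {"deltas": [{"dx": 0.0012,"dy": -0.0038,"dz": 0,"yaw": 2},{"dx": 0,"dy": 0,"dz": 0,"yaw": 0},{"dx": 0,"dy": 0,"dz": 0,"yaw": 0}]}}

```text
t: 10.85
eef_pos: [499.5, 35.1, 207.6]
tcp_rot: [-3.141, 0.0, 0.328]
ft_force: [-1.2, 5.2, 1.1]
opening: 0.225
grip_force: 9.0
```

{"api": "arm_command", "payload": {"deltas": [{"dx": 0.0013,"dy": -0.0038,"dz": 0,"yaw": 2},{"dx": 0,"dy": 0,"dz": 0,"yaw": 0},{"dx": 0,"dy": 0,"dz": 0,"yaw": 0}]}}

```text
t: 11.15
eef_pos: [500.8, 31.4, 207.6]
tcp_rot: [-3.141, 0.0, 0.363]
ft_force: [-1.8, 4.6, 1.8]
opening: 0.228
grip_force: 9.0
```

{"api": "arm_command", "payload": {"deltas": [{"dx": 0.0007,"dy": -0.0019,"dz": 0,"yaw": 1},{"dx": 0,"dy": 0,"dz": 0,"yaw": 0},{"dx": 0,"dy": 0,"dz": 0,"yaw": 0}]}}

```text
t: 11.45
eef_pos: [501.5, 29.6, 207.6]
tcp_rot: [-3.141, 0.0, 0.38]
ft_force: [-1.9, 6.4, 0.8]
opening: 0.229
grip_force: 9.0
```

{"api": "arm_command", "payload": {"deltas": [{"dx": 0.0007,"dy": -0.0019,"dz": 0,"yaw": 1},{"dx": 0,"dy": 0,"dz": 0,"yaw": 0},{"dx": 0,"dy": 0,"dz": 0,"yaw": 0}]}}

```text
t: 11.75
eef_pos: [502.2, 27.8, 207.6]
tcp_rot: [-3.141, -0.0, 0.397]
ft_force: [-1.2, 6.9, 1.6]
opening: 0.233
grip_force: 9.0
```

{"api": "arm_command", "payload": {"deltas": [{"dx": 0.0008,"dy": -0.0019,"dz": 0,"yaw": 1},{"dx": 0,"dy": 0,"dz": 0,"yaw": 0},{"dx": 0,"dy": 0,"dz": 0,"yaw": 0}]}}

```text
t: 12.05
eef_pos: [503.8, 24.4, 207.7]
tcp_rot: [3.139, -0.0, 0.415]
ft_force: [2.7, -8.8, -2.2]
opening: 0.227
grip_force: 9.8
```

{"api": "arm_command", "payload": {"deltas": [{"dx": 0.0008,"dy": -0.0018,"dz": 0,"yaw": 1},{"dx": 0,"dy": 0,"dz": 0,"yaw": 0},{"dx": 0,"dy": 0,"dz": 0,"yaw": 0}]}}

```text
t: 12.35
eef_pos: [504.3, 23.2, 207.7]
tcp_rot: [3.14, -0.0, 0.432]
ft_force: [2.7, -5.0, -1.9]
opening: 0.227
grip_force: 9.4
```

Third click felt (force fell from +6.9 to −8.8 N). I'll move to just past the notch so the push is light.

{"api": "arm_command", "payload": {"deltas": [{"dx": 0.0008,"dy": -0.0018,"dz": 0,"yaw": 1},{"dx": 0,"dy": 0,"dz": 0,"yaw": 0},{"dx": 0,"dy": 0,"dz": 0,"yaw": 0}]}}

```text
t: 12.65
eef_pos: [504.8, 22.1, 207.6]
tcp_rot: [-3.141, -0.0, 0.45]
ft_force: [2.6, 2.7, -1.6]
opening: 0.226
grip_force: 9.0
```

{"api": "arm_command", "payload": {"deltas": [{"dx": 0.0009,"dy": -0.0018,"dz": 0,"yaw": 1},{"dx": 0,"dy": 0,"dz": 0,"yaw": 0},{"dx": 0,"dy": 0,"dz": 0,"yaw": 0},{"dx": 0,"dy": 0,"dz": 0,"yaw": 0}]}}

```text
t: 13.05
eef_pos: [505.6, 20.5, 207.7]
tcp_rot: [-3.141, -0.0, 0.468]
ft_force: [2.3, 4.6, 0.3]
opening: 0.232
grip_force: 8.9
```

{"api": "arm_command", "payload": {"deltas": [{"dx": 0.0004,"dy": -0.0009,"dz": 0,"yaw": 0.5},{"dx": 0,"dy": 0,"dz": 0,"yaw": 0},{"dx": 0,"dy": 0,"dz": 0,"yaw": 0},{"dx": 0,"dy": 0,"dz": 0,"yaw": 0}]}}

```text
t: 13.45
eef_pos: [506.0, 19.6, 207.6]
tcp_rot: [-3.141, -0.0, 0.476]
ft_force: [1.2, 5.1, -1.2]
opening: 0.223
grip_force: 8.9
```

Run:
```python
from h import *
c=read_camera("side")
cv2.imwrite("pics/crop3.png",cv2.resize(c["color"][70:270,180:440,::-1],None,fx=3,fy=3,interpolation=cv2.INTER_CUBIC))
s=state();print(s["eef_pos"],s["ft_force"],s["grip_force"])
```

```text
[506.00697757  19.6231573  207.67090652] [ 3.0056633   4.79502235 -0.20967493] 8.934285844297847
```

View pics/crop3.png

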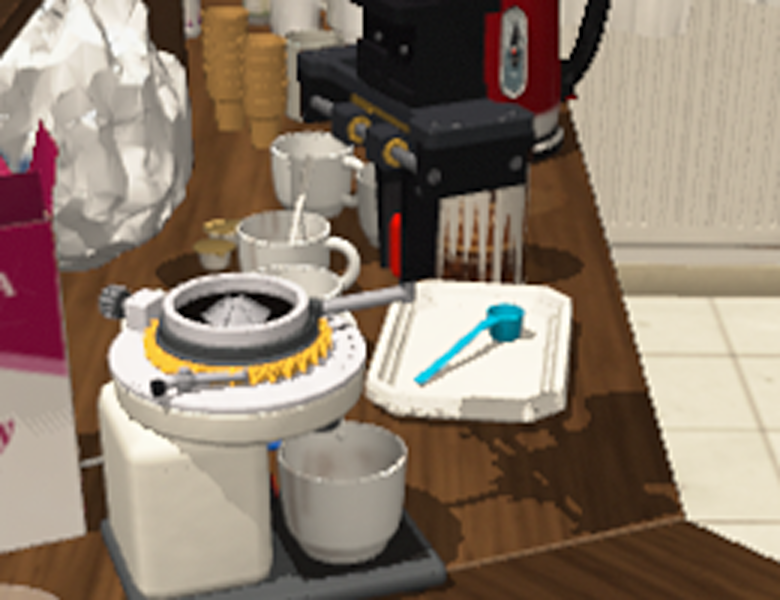

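The knob (crop ~(397,245)) is still between the fingers, the pawl lies against the collar, and the cup has not moved. The lever is about 1–1.5° past the third notch, so I'm handing in.

```bash
python3 -c "
from cell import job_done; print(job_done())"
```

```text
the job is handed in; nothing more can be done
None
```

I drew the lever three felt clicks toward coarse, to about 1–1.5° past the third notch by my estimate. I handed in with the knob still held at about 9 N a finger; the cup, hopper and tin were never approached.

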